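# Park the microscope objectives by colour

## Task

The mask aligner's four microscope objectives stand about the bench after cleaning: put each of them away upright, nose up, flat inside the parking dish whose rim has the colour of its markings. Set them down gently, without dropping or knocking over any, and leave the two black eyepieces where they stand.

Things in the scene. Friction and masses are not known exactly. Their poses are not given: they have to be found in the camera images.
- red_objective (a point): Microscope objective with red markings, loose: a bare aluminium barrel, 34 mm across and 56 mm tall, standing on its foot with the lens nose up. The barrel is straight-sided up to 44 mm, with a red band near the top of it; the top 12 mm are a red cone narrowing to 20 mm with a black lens. About 190 g (varies by a quarter). The point is its centre, half-way up (28 mm above its foot); z points up through the nose.
- green_objective (a point): Microscope objective with green markings, loose: a bare aluminium barrel, 34 mm across and 60 mm tall, standing on its foot with the lens nose up. The barrel is straight-sided up to 48 mm, with a green band near the top of it; the top 12 mm are a green cone narrowing to 20 mm with a black lens. About 210 g (varies by a quarter). The point is its centre, half-way up (30 mm above its foot); z points up through the nose.
- blue_objective (a point): Microscope objective with blue markings, loose: a bare aluminium barrel, 34 mm across and 64 mm tall, standing on its foot with the lens nose up. The barrel is straight-sided up to 52 mm, with a blue band near the top of it; the top 12 mm are a blue cone narrowing to 20 mm with a black lens. About 230 g (varies by a quarter). The point is its centre, half-way up (32 mm above its foot); z points up through the nose.
- yellow_objective (a point): Microscope objective with yellow markings, loose: a bare aluminium barrel, 34 mm across and 68 mm tall, standing on its foot with the lens nose up. The barrel is straight-sided up to 56 mm, with a yellow band near the top of it; the top 12 mm are a yellow cone narrowing to 20 mm with a black lens. About 250 g (varies by a quarter). The point is its centre, half-way up (34 mm above its foot); z points up through the nose.
- red_dish: Round parking dish with a red rim, fixed to the bench: 68 mm across outside, 54 mm inside, rim 6 mm high, black flat floor 3 mm above the bench. Origin: centre of its underside, on the bench (z = 0); z up. A flat wafer tray (80 mm disc) and tweezers also lie among the dishes, anywhere; neither is more than 6 mm high.
- green_dish: Round parking dish with a green rim, fixed to the bench: 68 mm across outside, 54 mm inside, rim 6 mm high, black flat floor 3 mm above the bench. Origin: centre of its underside, on the bench (z = 0); z up. A flat wafer tray (80 mm disc) and tweezers also lie among the dishes, anywhere; neither is more than 6 mm high.
- blue_dish: Round parking dish with a blue rim, fixed to the bench: 68 mm across outside, 54 mm inside, rim 6 mm high, black flat floor 3 mm above the bench. Origin: centre of its underside, on the bench (z = 0); z up. A flat wafer tray (80 mm disc) and tweezers also lie among the dishes, anywhere; neither is more than 6 mm high.
- yellow_dish: Round parking dish with a yellow rim, fixed to the bench: 68 mm across outside, 54 mm inside, rim 6 mm high, black flat floor 3 mm above the bench. Origin: centre of its underside, on the bench (z = 0); z up. A flat wafer tray (80 mm disc) and tweezers also lie among the dishes, anywhere; neither is more than 6 mm high.
- eyepiece1 (a point): Eyepiece, loose: all-black round body 35 mm across and 48 mm tall, narrower below, with a glass lens on top and no coloured band; not an objective. The point is its centre, half-way up (24 mm); z up.
- eyepiece2 (a point): Eyepiece, loose: all-black round body 35 mm across and 48 mm tall, narrower below, with a glass lens on top and no coloured band; not an objective. The point is its centre, half-way up (24 mm); z up.
Not all that is in view belongs to the job. Leave any pink or purple look-alike of the green_dish alone. Leave any orange look-alike of the part that bears eyepiece1 alone.

How it is judged:
At the end, for the whole second after the job is handed in: Each of the four objectives stands upright (within 0.08 rad), nose up, flat on the floor of the dish of its own colour (within 3 mm of height, at most 13 mm off its centre), released and at rest; both eyepieces still stand within 20 mm of where they were (horizontal distance between red_objective and red_dish below 0.013 m and z of red_objective in the frame of red_dish between 0.028 and 0.034 m and angle between each of red_objective, green_objective, blue_objective, yellow_objective's own z axis and vertical below 0.08 rad and linear speed of each of objective_red, objective_green, objective_blue, objective_yellow below 0.02 m/s and angular speed of each of objective_red, objective_green, objective_blue, objective_yellow below 0.3 rad/s and contact force between each of objective_red, objective_green, objective_blue, objective_yellow and the fingers below 0.05 N and horizontal distance between green_objective and green_dish below 0.013 m and z of green_objective in the frame of green_dish between 0.03 and 0.036 m and horizontal distance between blue_objective and blue_dish below 0.013 m and z of blue_objective in the frame of blue_dish between 0.032 and 0.038 m and horizontal distance between yellow_objective and yellow_dish below 0.013 m and z of yellow_objective in the frame of yellow_dish between 0.034 and 0.04 m and distance of each of eyepiece1, eyepiece2 from where it was at the start of the episode below 0.02 m and angle between each of eyepiece1, eyepiece2's own z axis and vertical below 0.2 rad); the robot touches nothing.
It fails at once if an objective is dropped (falls unheld from about 30 mm or more) ((height (world z) of red_objective above 0.053 m and contact force between objective_red and the fingers below 0.02 N and linear speed of objective_red above 0.4 m/s) or (height (world z) of green_objective above 0.055 m and contact force between objective_green and the fingers below 0.02 N and linear speed of objective_green above 0.4 m/s) or (height (world z) of blue_objective above 0.057 m and contact force between objective_blue and the fingers below 0.02 N and linear speed of objective_blue above 0.4 m/s) or (height (world z) of yellow_objective above 0.059 m and contact force between objective_yellow and the fingers below 0.02 N and linear speed of objective_yellow above 0.4 m/s)).
It fails at once if an objective is knocked over (angle between any of red_objective, green_objective, blue_objective, yellow_objective's own z axis and vertical above 1.1 rad).
It fails at once if an eyepiece is shifted by more than 20 mm or tipped (not (distance of each of eyepiece1, eyepiece2 from where it was at the start of the episode below 0.02 m and angle between each of eyepiece1, eyepiece2's own z axis and vertical below 0.2 rad)).
It also fails if it takes over 112 s, if anything falls off the work surface, if the arm or the gripper's body presses on something with over 40 N, if the wrist force passes 120 N, or if a joint passes its speed limit or range.

## Robot

A 6-joint arm with a two-finger parallel gripper is mounted at the origin on the work surface. World frame = base frame: x ahead of the robot, y to its left, z up, the work surface at z = 0. Lengths are in m, angles in rad, forces in N, time in s.
With the tool pointing down it reaches from about 0.35 to 0.85 m from the base axis. Payload 8.1 kg.
Tool frame: the origin (TCP) lies at the very end of the fingers, on their centre line; the grasp point (between the pads) lies 19 mm behind it; z points along the fingers, y is the direction in which the jaws open and shut (so a half turn about z gives the same grasp; the last joint's range is limited). The gripper opens to 93 mm and grips with 3 to 60 N. Pads are 15 mm wide; open, the fingers measure 128 mm over their backs; the gripper's body (75 mm by 188 mm) begins 65 mm behind the grasp point.
Start: joints at [1.153, 0.13, 1.488, -0, 1.523, -0.085], TCP at [0.196, 0.567, 0.219] pointing down, gripper open.
Joint ranges: [-2.96, 2.96], [-0.89, 2.26], [0.02, 2.5], [-1.34, 4.48], [0, 2.73], [-2.66, 2.66]. Speed limits (rad/s): [2.39, 2.39, 2.79, 3.14, 3.14, 3.14].

## Interface

Orientations are given as a rotation vector (axis times angle).
In Python, from plant import robot gives the robot as it stands.
- The arm moves only by the shell command python3 -m inch 'ROWS' [FORCE]. ROWS is JSON, a list that holds one entry, the list of rows, each a list of 7 numbers: the shift along the tool's x, y, z in cm, then the turn, a rotation vector about the tool's x, y, z in degrees, then the gripper command: -1 is fully open, 1 is shut, values between are in proportion. A call has 1 to 5 rows; each row shifts and turns the commanded pose from where the row before left it, along the tool's axes as they then stand; what a row does not reach is not made up. A row lasts 1/10 s, in which the tool goes at most 50 mm and 8.59 degrees, less where a joint would pass 70% of its speed; a pose out of reach is approached as far as the arm can. A call with a gripper value outside its range is refused whole. The fingers move at their own pace and stop on an object; FORCE is the grip in N (left out, the last holds). Time passes only in rows, so rows that do not move let the fingers close. It gives the time, the measured TCP pose, the force and the opening at its end, in the units of the state.
- robot.read_state(): the state, without advancing time (a new reading comes with each control period).
- robot.read_camera(name): name is "side" or "top"; returns a dict with "image" (420x560x3 uint8, blue, green, red), "K" (3x3 intrinsics, pixels), "R" (3x3) and "t" (3): a world point X has camera coordinates R X + t. Camera axes: x right, y down, z forward; pixel columns grow to the right and rows downward; lengths in m; the calibration is good to about 2 mm. A picture is of the moment at which its call begins. There is no depth.
- robot.close_job(): hands the job in, once; it reports no verdict.
The state is a dict: "t": time; "q": joint angles; "dq": joint speeds; "joint_torque": joint torques, N m; "tool_pos": TCP position; "orientation": TCP orientation; "force": force on the tool from outside, world axes, zero at the start; "wrist_torque": the same for the moment, N m; "opening": finger opening in m.
Only numpy, scipy, OpenCV 4.12 (cv2) and the standard library are available. Lean on these libraries where they do the work, as an engineer would, in place of code of your own. Each camera call takes 0.05 s, during which the arm holds its last target. There are 200 camera calls.

## Working session

There is one attempt and no reset: what is moved stays moved. The work goes in short steps, Python scripts to look and compute and a shell command to move; the robot and the scene stay as the last step left them, time stands still between calls to the robot, and variables do not carry over. Pictures are saved under pics/ and viewed, about 12 in all and at most 16, crops included, and the job is handed in when it is done.

```bash
ls; mkdir -p pics; python3 - <<'E'
from plant import robot
import cv2
for n in("side","top"):
    c=robot.read_camera(n); cv2.imwrite(f"pics/{n}0.png",c["image"]); print(n,c["K"].round(1).tolist(),c["R"].round(3).tolist(),c["t"].round(3).tolist())
s=robot.read_state(); print(s)
E
```

```text
pics
side [[534.0, 0.0, 277.9], [0.0, 534.0, 215.4], [0.0, 0.0, 1.0]] [[0.999, -0.023, 0.024], [0.005, -0.607, -0.794], [0.033, 0.794, -0.607]] [-0.535, 0.05, 1.03]
top [[480.4, 0.0, 284.6], [0.0, 480.4, 211.1], [0.0, 0.0, 1.0]] [[-0.017, -1.0, 0.008], [-0.989, 0.015, -0.146], [0.146, -0.01, -0.989]] [-0.0, 0.537, 0.908]
{'t': 0.1, 'q': array([ 1.15261128e+00,  1.31123057e-01,  1.48917902e+00, -2.64901057e-05,
        1.52301276e+00, -8.53746735e-02]), 'dq': array([-0.00091822, -0.00104306, -0.00220756,  0.00129956,  0.00159972,
       -0.0006026 ]), 'joint_torque': array([ 9.45911634e-04, -5.61346400e+01, -4.93093657e+01,  7.70042231e-02,
        2.92405783e-02,  1.48846802e-06]), 'tool_pos': array([0.19577915, 0.56660165, 0.21766526]), 'orientation': array([-5.20298972e-01, -3.09779790e+00,  2.62993209e-03]), 'force': array([ 0.02174753,  0.1333893 , -0.00889288]), 'wrist_torque': array([-0.00582271, -0.03326623, -0.04100888]), 'opening': 0.09315663640523264}
```

View pics/top0.png

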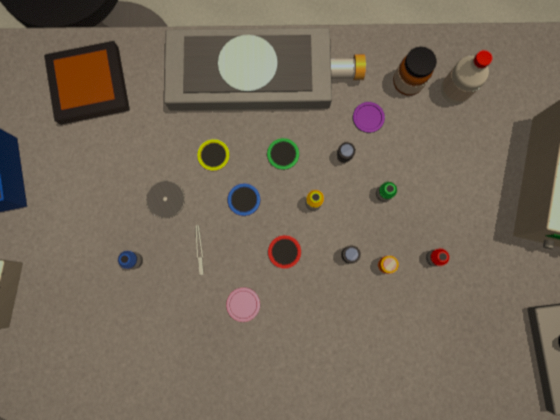

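View pics/side0.png

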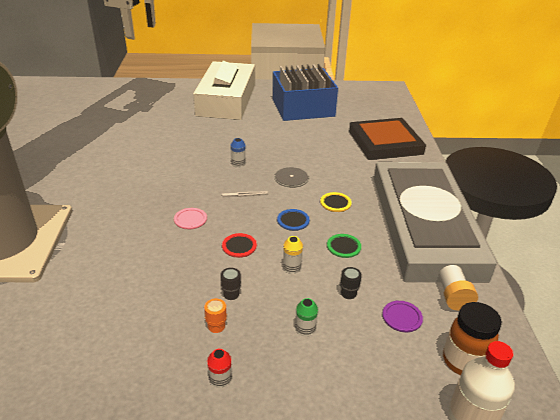

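Top view: the dishes are yellow (213,155), green (283,154), blue (244,200) and red (285,252). The objectives are yellow (315,199), green (388,190), red (440,257) and blue (128,260). The eyepieces are black, at (346,152) and (351,254). The look-alikes are orange (388,265), a pink disc (243,305) and a purple disc (368,117), and I'll leave those alone. Yellow and orange need telling apart, so I'll measure them and take a crop.

```bash
cat > h.py <<'E'
from plant import robot
import cv2, numpy as np
H=dict(red=.056,green=.060,blue=.064,yellow=.068)
HUE=dict(red=[(0,6),(174,180)],green=[(50,75)],blue=[(105,125)],yellow=[(21,32)],orange=[(8,17)])
def cast(c,p,z):
    K,R,t=c["K"],c["R"],c["t"]; d=R.T@np.linalg.solve(K,[p[0],p[1],1.]); o=-R.T@t
    return o+d*(z-o[2])/d[2]
def tri(c1,p1,c2,p2):
    P=[c["K"]@np.c_[c["R"],c["t"]] for c in(c1,c2)]
    X=cv2.triangulatePoints(P[0],P[1],np.float64(p1),np.float64(p2)).ravel(); return X[:3]/X[3]
def blobs(img,col,amin=40):
    h=cv2.cvtColor(img,cv2.COLOR_BGR2HSV); m=0
    for a,b in HUE[col]: m=m|cv2.inRange(h,(a,110,60),(b,255,255))
    cs,_=cv2.findContours(m,cv2.RETR_EXTERNAL,cv2.CHAIN_APPROX_NONE)
    out=[]
    for k in cs:
        if cv2.contourArea(k)<amin: continue
        x,y,w,hh=cv2.boundingRect(k)
        out.append((cv2.minEnclosingCircle(k),cv2.contourArea(k),k,(x,y,w,hh)))
    return out
E
python3 - <<'E'
from h import *
T=robot.read_camera("top");S=robot.read_camera("side")
for col in HUE:
    for n,c in(("top",T),("side",S)):
        for (p,r),a,k,b in blobs(c["image"],col):
            if col!="orange" and b[2]>60: continue
            if a>350:
                e=cv2.fitEllipse(k); z=.006; q=e[0]
                print(col,n,"ring?",np.round(q,1),np.round(e[1],1),"xy@6mm",cast(c,q,z)[:2].round(4))
            else:
                print(col,n,"blob",np.round(p,1),"r",round(r,1),a,b,"xy",cast(c,p,H.get(col,.06)-.008)[:2].round(4))
a=cv2.resize(T["image"][130:290,100:460],None,fx=2.2,fy=2.2,interpolation=cv2.INTER_CUBIC)
cv2.imwrite("pics/crop1.png",a)
E
```

```text
red top blob [439.4 256.7] r 9.8 259.5 (430, 248, 20, 19) xy [ 0.4415 -0.3066]
red top ring? [284.1 251.4] [32.8 33.3] xy@6mm [ 0.4592 -0.007 ]
red top blob [483.  59.] r 10.0 239.5 (474, 50, 19, 18) xy [ 0.8453 -0.4224]
red side ring? [218.8 361.2] [23.3 24.9] xy@6mm [ 0.4382 -0.2869]
red side ring? [499.1 353.9] [25.2 27.2] xy@6mm [ 0.8749 -0.2753]
red side ring? [239.  244.8] [23.6 34.4] xy@6mm [ 0.4594 -0.0147]
green top blob [387.6 189.9] r 8.9 211.5 (379, 182, 18, 17) xy [ 0.5735 -0.2118]
green top ring? [282.7 153.4] [30.3 31.2] xy@6mm [ 0.6627 -0.0073]
green side blob [306.8 309.2] r 11.3 281.5 (297, 298, 21, 23) xy [ 0.5739 -0.2236]
green side ring? [343.7 245.2] [22.5 33.6] xy@6mm [ 0.6621 -0.0149]
blue top blob [127.2 259. ] r 8.8 205.5 (119, 252, 17, 16) xy [0.4464 0.2924]
blue top ring? [243.5 199.2] [30.6 31.3] xy@6mm [0.5675 0.0744]
blue top blob [  0. 186.] r 15.0 57.0 (0, 171, 5, 31) xy [0.5919 0.5434]
blue side ring? [293.  219.1] [20.1 31.1] xy@6mm [0.5674 0.067 ]
blue side blob [237.5 144.9] r 6.9 104.5 (231, 139, 14, 13) xy [0.4468 0.2813]
yellow top blob [314.5 
[... 691 characters left out ...]
.5 55.5 (353, 68, 13, 12) xy [ 0.8153 -0.165 ]
orange top blob [415.1  70.5] r 17.1 276.0 (398, 56, 35, 31) xy [ 0.8204 -0.2797]
orange top ring? [83.5 79.3] [59.4 64.6] xy@6mm [0.8306 0.4127]
orange side blob [451.5 362. ] r 14.7 88.0 (443, 350, 19, 25) xy [ 0.7751 -0.3251]
orange side ring? [472.2 335.6] [36.7 44.4] xy@6mm [ 0.8439 -0.2387]
orange side ring? [215.2 314.3] [21.9 36. ] xy@6mm [ 0.4262 -0.1923]
orange side ring? [459.6 295.5] [26.1 33.4] xy@6mm [ 0.8497 -0.1493]
orange side blob [483.5 151. ] r 22.5 217.5 (461, 147, 46, 12) xy [1.02   0.2703]
orange side ring? [387.1 132.2] [23.9 55. ] xy@6mm [0.8324 0.4417]
orange side ring? [170.4  64.9] [ 25.  149.5] xy@6mm [0.2065 0.8803]
```

View pics/crop1.png

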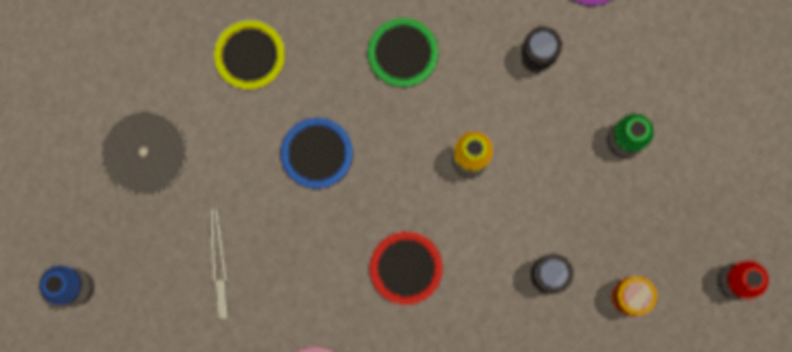

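The crop shows yellow (473,150) with a black lens in its nose. The orange one (636,296) has a pale lens and is the decoy. Both camera views agree on x, but y differs by about 7 mm, so I'll check that against the fingers near the first grasp.

```bash
python3 -m inch '[[[0,0,0,0,0,-6.4,-1],[0,0,0,0,0,-6.4,-1],[0,0,0,0,0,-6.3,-1]]]' 20 && python3 -m inch '[[[-3,-3.4,0,0,0,0,-1],[-3,-3.4,0,0,0,0,-1],[-3,-3.4,0,0,0,0,-1],[-3,-3.4,0,0,0,0,-1],[-3,-3.4,1,0,0,0,-1]]]' && python3 -m inch '[[[-3.3,-3.5,2,0,0,0,-1],[-3.3,-3.5,2,0,0,0,-1],[-3.3,-3.5,2,0,0,0,-1],[0,0,0,0,0,0,-1],[0,0,0,0,0,0,-1]]]'
python3 - <<'E'
from h import *
for n in("side","top"):
    c=robot.read_camera(n); s=robot.read_state()["tool_pos"]
    u=c["K"]@(c["R"]@s+c["t"]); u=u[:2]/u[2]; print(n,u,s)
    x,y=np.clip(u.astype(int),70,(490))
    y=min(max(y,70),350); im=c["image"].copy(); cv2.imwrite(f"pics/{n}1.png",cv2.resize(im[y-70:y+70,x-70:x+70],None,fx=3,fy=3,interpolation=cv2.INTER_CUBIC)); print(x-70,y-70)
a=[cv2.imread(f"pics/{n}1.png") for n in("side","top")]; cv2.imwrite("pics/b1.png",cv2.resize(np.hstack(a),(800,400)))
E
```

```text
t: 0.5
tool_pos: [0.1959, 0.5669, 0.2183]
orientation: [0.008, -3.141, 0.001]
force: [-0.2, 0.0, -0.0]
opening: 0.093
t: 1.0
tool_pos: [0.3475, 0.3963, 0.21]
orientation: [-0.001, 3.14, 0.003]
force: [0.9, 0.6, 0.3]
opening: 0.0931
t: 1.5
tool_pos: [0.4411, 0.2954, 0.1503]
orientation: [-0.004, -3.14, 0.001]
force: [0.2, 0.5, -0.1]
opening: 0.0928
side [234.1844272  104.02246691] [0.44096019 0.29660055 0.15111842]
164 34
top [106.52578547 259.66713798] [0.44085806 0.29731112 0.15161517]
36 189
```

View pics/b1.png

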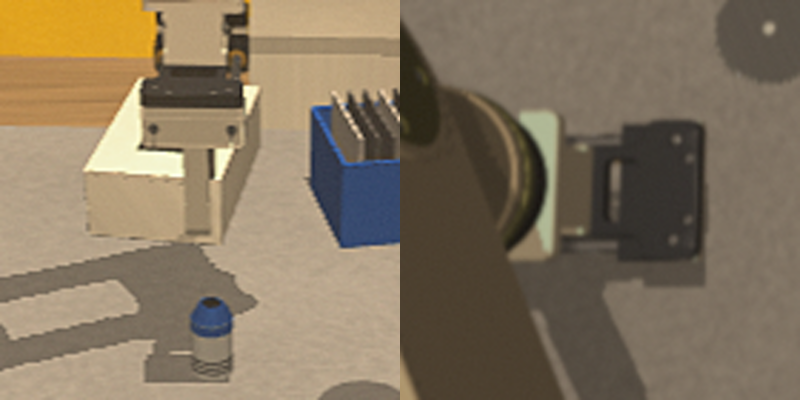

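The side view has the near fingertip at about row 118, against 117 predicted, so that camera is within 1–2 px. In the top view the arm covers the objective. I'll use a mid-way y, since closing the jaws along y tolerates a few mm, and calibrate later on the held objective.

```bash
python3 -m inch '[[[-0.55,-0.7,2.5,0,0,0,-1],[0,0,2.5,0,0,0,-1],[0,0,0,0,0,0,-1],[0,0,0,0,0,0,-1],[0,0,0,0,0,0,-1]]]'; python3 -m inch '[[[0,0,0,0,0,0,-1],[0,0,0,0,0,0,-1]]]'
```

```text
t: 2.1
tool_pos: [0.4472, 0.2908, 0.103]
orientation: [-0.003, 3.139, 0.002]
force: [-0.5, 0.1, 0.4]
opening: 0.093
t: 2.3
tool_pos: [0.4473, 0.29, 0.1023]
orientation: [-0.001, 3.14, 0.001]
force: [0.4, -0.0, 0.0]
opening: 0.0934
```

```bash
python3 -m inch '[[[0,0,2.5,0,0,0,-1],[0,0,2.5,0,0,0,-1],[0,0,2.5,0,0,0,-1],[0,0,1.2,0,0,0,-1],[0,0,0.6,0,0,0,-1]]]' 8;  python3 -m inch '[[[0,0,0,0,0,0,-1],[0,0,0,0,0,0,-0.1],[0,0,0,0,0,0,0],[0,0,0,0,0,0,0.1],[0,0,0,0,0,0,0.15]]]' 8; python3 -m inch '[[[0,0,0,0,0,0,0.2],[0,0,0,0,0,0,0.3],[0,0,0,0,0,0,0.6],[0,0,0,0,0,0,1],[0,0,0,0,0,0,1]]]' 8;  python3 -m inch '[[[0,0,0,0,0,0,1],[0,0,0,0,0,0,1],[0,0,0,0,0,0,1]]]' 25
```

```text
t: 2.8
tool_pos: [0.4461, 0.2891, 0.0071]
orientation: [0.001, -3.14, 0.001]
force: [0.3, 0.4, -0.3]
opening: 0.093
t: 3.3
tool_pos: [0.4471, 0.2897, 0.0087]
orientation: [-0.001, 3.141, 0.001]
force: [0.5, 0.9, -0.3]
opening: 0.0657
t: 3.8
tool_pos: [0.4468, 0.2897, 0.0081]
orientation: [-0.001, 3.141, 0.001]
force: [0.3, 2.0, 1.3]
opening: 0.0339
t: 4.1
tool_pos: [0.4467, 0.2896, 0.0081]
orientation: [-0.001, 3.141, 0.0]
force: [0.1, 1.6, 0.7]
opening: 0.0336
```

Gripped, with the opening at 34 mm. Now I'll lift, carry to above the blue dish and look.

```bash
python3 -m inch '[[[0,0,-1,0,0,0,1],[0,0,-2,0,0,0,1],[0,0,-2.5,0,0,0,1],[0,0,-2.5,0,0,0,1],[0,0,-2,0,0,0,1]]]'; python3 -m inch '[[[-1,-1.8,0,0,0,0,1],[-2,-3.7,0,0,0,0,1],[-2,-3.7,0,0,0,0,1],[-2,-3.7,0,0,0,0,1],[-2,-3.6,0,0,0,0,1]]]'; python3 -m inch '[[[-2,-3.6,0,0,0,0,1],[-1.1,-1.8,0,0,0,0,1],[0,0,0,0,0,0,1],[0,0,0,0,0,0,1],[0,0,0,0,0,0,1]]]'
python3 - <<'E'
from h import *
a=[];s=robot.read_state()["tool_pos"]
for n in("side","top"):
    c=robot.read_camera(n)
    print(s)
    o=s+[0,0,-.008+.004+ .064-.008]
    u=c["K"]@(c["R"]@o+c["t"]); u=u[:2]/u[2]
    x,y=u.astype(int); print(n,"expected cone",u,"crop0",x-70,y-70)
    for (p,r),ar,k,b in blobs(c["image"],"blue"): print(np.round(p,1),ar,b)
    a.append(cv2.resize(c["image"][y-70:y+70,x-70:x+70],(400,400),interpolation=cv2.INTER_CUBIC))
cv2.imwrite("pics/b2.png",np.hstack(a))
E
```

```text
t: 4.6
tool_pos: [0.4467, 0.2892, 0.1098]
orientation: [-0.001, 3.141, -0.0]
force: [0.4, 1.7, -1.9]
opening: 0.0336
t: 5.1
tool_pos: [0.5369, 0.1227, 0.1084]
orientation: [0.001, -3.141, 0.001]
force: [0.4, -1.1, -2.1]
opening: 0.0332
t: 5.6
tool_pos: [0.567, 0.0713, 0.1079]
orientation: [0.002, -3.141, -0.0]
force: [-0.4, 0.1, -2.4]
opening: 0.0336
[0.56704705 0.07131026 0.1079295 ]
side expected cone [296.02131573 153.22041966] crop0 226 83
[293.  219.5] 486.0 (278, 209, 31, 21)
[324.   98.5] 444.0 (314, 80, 24, 38)
[0.56704705 0.07131026 0.1079295 ]
top expected cone [238.50730584 184.17881899] crop0 168 114
[240. 205.] 70.0 (228, 198, 25, 17)
[  0.  185.5] 57.0 (0, 170, 5, 32)
```

View pics/b2.png

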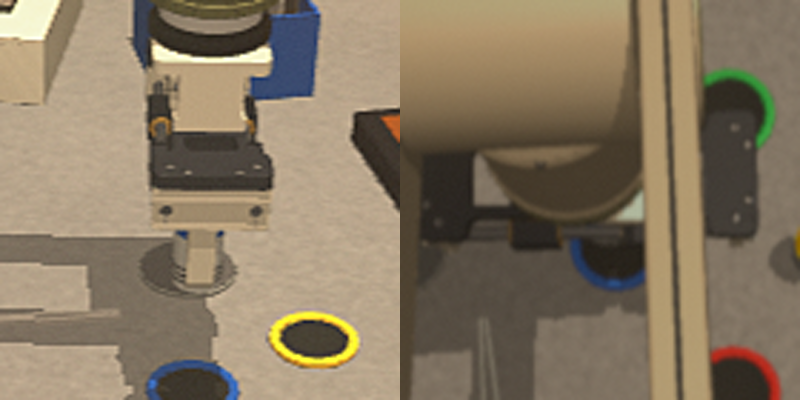

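The side view shows the foot of the held barrel at about (295,183), near its predicted place. The arm blocks the top view. I'll lower to just above the rim and compare barrel with ring directly in the side view.

```bash
python3 -m inch '[[[0,0,2,0,0,0,1],[0,0,2.5,0,0,0,1],[0,0,2.5,0,0,0,1],[0,0,1.5,0,0,0,1],[0,0,0.3,0,0,0,1]]]';python3 -m inch '[[[0,0,0,0,0,0,1],[0,0,0,0,0,0,1]]]'
python3 - <<'E'
from h import *
s=robot.read_state()["tool_pos"]
c=robot.read_camera("side");im=c["image"]
im=cv2.resize(im[170:250,240:347],None,fx=7,fy=7,interpolation=cv2.INTER_CUBIC)
def pr(X): u=c["K"]@(c["R"]@np.array(X)+c["t"]); return (u[:2]/u[2]-[240,170]+.5)*7
th=np.linspace(0,6.28,90)
for yy,col in((.071,(255,255,255)),):
    for r in(.017,): cv2.polylines(im,[np.int32([pr((s[0]+r*np.cos(a),s[1]+r*np.sin(a),s[2]-.008)) for a in th])],True,(0,255,255),1)
for yc,col in((.0744,(255,255,255)),(.067,(255,0,255))):
    cv2.polylines(im,[np.int32([pr((.5675+.034*np.cos(a),yc+.034*np.sin(a),.006)) for a in th])],True,col,1)
print(s);cv2.imwrite("pics/b3.png",im)
E
```

```text
t: 6.2
tool_pos: [0.5657, 0.0711, 0.0178]
orientation: [0.002, -3.137, 0.0]
force: [-0.6, -0.9, -2.0]
opening: 0.0335
t: 6.4
tool_pos: [0.5689, 0.0708, 0.0215]
orientation: [-0.001, 3.139, 0.0]
force: [0.3, -1.0, -1.8]
opening: 0.0334
[0.56888409 0.07077027 0.0215046 ]
```

View pics/b3.png

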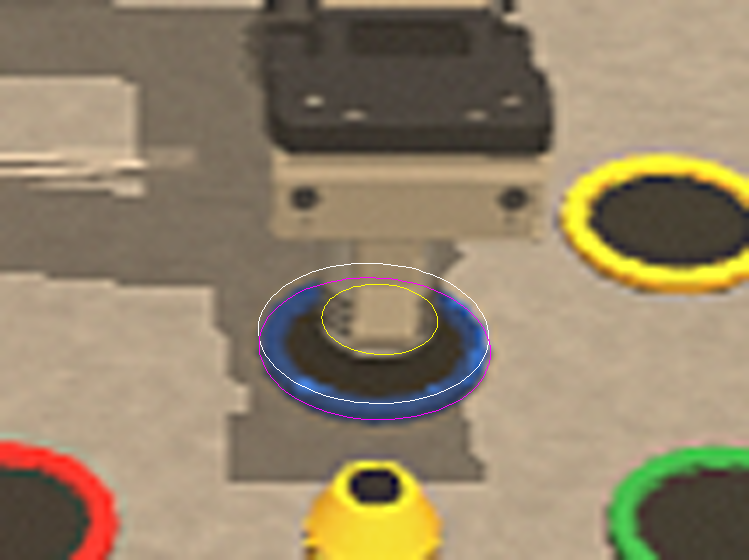

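The predicted foot circle matches the barrel at (380,320), so the side camera is good to about a mm. The ring is centred at y≈0.068, so the top camera's y reads about 6 mm too high. I'll shift −3 mm in y and set down, watching the force.

```bash
python3 -m inch '[[[0.1,-0.3,0,0,0,0,1],[0,0,0.3,0,0,0,1],[0,0,0.3,0,0,0,1],[0,0,0.2,0,0,0,1],[0,0,0,0,0,0,1]]]';python3 -m inch '[[[0,0,0.05,0,0,0,1],[0,0,0,0,0,0,1]]]';python3 -m inch '[[[0,0,0.1,0,0,0,1],[0,0,0,0,0,0,1]]]'
```

```text
t: 6.95
tool_pos: [0.5663, 0.0675, 0.0114]
orientation: [0.001, -3.141, 0.0]
force: [1.2, 0.2, -3.1]
opening: 0.0336
t: 7.15
tool_pos: [0.5668, 0.0675, 0.0115]
orientation: [0.001, -3.142, 0.0]
force: [0.7, -0.7, -2.6]
opening: 0.0337
t: 7.35
tool_pos: [0.5671, 0.0676, 0.0111]
orientation: [-0.001, 3.141, -0.0]
force: [-3.2, 0.5, 3.6]
opening: 0.0335
```

```bash
python3 -m inch '[[[0,0,0,0,0,0,0.22],[0,0,0,0,0,0,0.1],[0,0,0,0,0,0,-0.1],[0,0,0,0,0,0,-0.3],[0,0,0,0,0,0,-0.3]]]'; python3 -m inch '[[[0,0,-1,0,0,0,-0.3],[0,0,-2.5,0,0,0,-0.3],[0,0,-3,0,0,0,-0.3],[0,0,-3.5,0,0,0,-0.3],[0,0,0,0,0,0,-0.3]]]'
```

```text
t: 7.85
tool_pos: [0.5668, 0.0675, 0.0105]
orientation: [-0.001, 3.142, 0.0]
force: [-0.2, -0.3, -0.1]
opening: 0.0593
t: 8.35
tool_pos: [0.5708, 0.0677, 0.1175]
orientation: [-0.001, 3.131, 0.0]
force: [1.1, 0.4, 0.8]
opening: 0.0601
```

Blue is released. Next is yellow: (0.557, −0.073) with the top y corrected by −6 mm.

```bash
python3 -m inch '[[[0.2,-3,0,0,0,0,-0.3],[0.3,-4,0,0,0,0,-0.3],[0.3,-4,0,0,0,0,-0.3],[0.25,-3.1,0,0,0,0,-0.3],[0,0,0,0,0,0,-0.3]]]'; python3 -m inch '[[[0,0,0,0,0,0,-0.3],[0,0,0,0,0,0,-0.3],[0,0,0,0,0,0,-0.3]]]'
python3 - <<'E'
from h import *
s=robot.read_state()["tool_pos"]
c=robot.read_camera("side");im=c["image"]
def pr(X): u=c["K"]@(c["R"]@np.array(X)+c["t"]); return u[:2]/u[2]
u0=pr([s[0],s[1],.04]).astype(int)-[40,45]
k=7;im=cv2.resize(im[u0[1]:u0[1]+80,u0[0]:u0[0]+80],None,fx=k,fy=k,interpolation=cv2.INTER_CUBIC)
th=np.linspace(0,6.28,90)
for z,r in((0,.017),(.056,.017),(.068,.01)): cv2.polylines(im,[np.int32([(pr((s[0]+r*np.cos(a),s[1]+r*np.sin(a),z))-u0+.5)*k for a in th])],True,(0,255,0),1)
print(s);cv2.imwrite("pics/b4.png",im)
E
```

```text
t: 8.85
tool_pos: [0.5559, -0.0771, 0.1107]
orientation: [0.005, 3.142, -0.002]
force: [-0.6, 0.8, 0.0]
opening: 0.0607
t: 9.15
tool_pos: [0.5564, -0.0724, 0.1105]
orientation: [0.003, -3.141, -0.0]
force: [0.3, -0.0, 0.3]
opening: 0.0604
[ 0.55642943 -0.07235176  0.11050838]
```

View pics/b4.png

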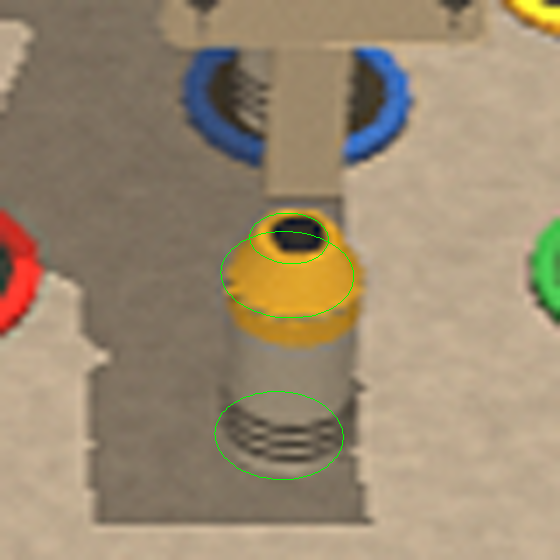

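Yellow's lens is at (298,232), about 1.3 px right of the prediction, so I'll move +2.5 mm in x and +1 mm in y and then grasp.

```bash
python3 -m inch '[[[-0.25,0.1,0,0,0,0,-0.3],[0,0,2.5,0,0,0,-0.3],[0,0,3,0,0,0,-0.3],[0,0,3,0,0,0,-0.3],[0,0,1.2,0,0,0,-0.3]]]' 8; python3 -m inch '[[[0,0,0.55,0,0,0,-0.3],[0,0,0,0,0,0,-0.3],[0,0,0,0,0,0,0.1],[0,0,0,0,0,0,0.2],[0,0,0,0,0,0,0.25]]]' 8; python3 -m inch '[[[0,0,0,0,0,0,0.4],[0,0,0,0,0,0,0.6],[0,0,0,0,0,0,1],[0,0,0,0,0,0,1],[0,0,0,0,0,0,1]]]' 25
```

```text
t: 9.7
tool_pos: [0.5567, -0.0715, 0.0103]
orientation: [0.002, -3.137, -0.002]
force: [0.9, 0.1, -0.8]
opening: 0.0605
t: 10.2
tool_pos: [0.5599, -0.0727, 0.0094]
orientation: [-0.001, 3.139, -0.001]
force: [-0.2, -0.0, 0.4]
opening: 0.041
t: 10.7
tool_pos: [0.5597, -0.0721, 0.0091]
orientation: [-0.001, 3.14, 0.001]
force: [-0.6, 4.5, 5.2]
opening: 0.0337
```

```bash
python3 -m inch '[[[0,0,-1,0,0,0,1],[0,0,-2,0,0,0,1],[0,0,-3,0,0,0,1],[0,0,-3,0,0,0,1],[0,0,-2,0,0,0,1]]]'; python3 -m inch '[[[-1,2.4,0,0,0,0,1],[-2,4,0,0,0,0,1],[-2,4,0,0,0,0,1],[-2,4,0,0,0,0,1],[-2,4,0,0,0,0,1]]]'; python3 -m inch '[[[-1.3,2,0,0,0,0,1],[0,0,0,0,0,0,1],[0,0,0,0,0,0,1],[0,0,0,0,0,0,1],[0,0,0,0,0,0,1]]]'
```

```text
t: 11.2
tool_pos: [0.5594, -0.0729, 0.1206]
orientation: [-0.001, 3.14, -0.001]
force: [0.2, 0.0, -2.1]
opening: 0.0337
t: 11.7
tool_pos: [0.649, 0.1128, 0.1181]
orientation: [0.0, -3.141, 0.001]
force: [0.6, -1.1, -2.7]
opening: 0.0335
t: 12.2
tool_pos: [0.6614, 0.1302, 0.118]
orientation: [-0.001, -3.141, 0.001]
force: [-1.0, -0.2, -2.1]
opening: 0.0337
```

```bash
python3 -m inch '[[[-0.1,0.2,2,0,0,0,1],[0,0,2.5,0,0,0,1],[0,0,2.5,0,0,0,1],[0,0,2,0,0,0,1],[0,0,0.8,0,0,0,1]]]';python3 -m inch '[[[0,0,0,0,0,0,1],[0,0,0,0,0,0,1]]]'
cat > look.py <<'E'
from h import *
import sys
def pr(c,X): u=c["K"]@(c["R"]@np.array(X)+c["t"]); return u[:2]/u[2]
def look(fn,circles,k=6,w=90):
    s=robot.read_state()["tool_pos"];c=robot.read_camera("side")
    u0=pr(c,[s[0],s[1],.03]).astype(int)-w//2
    u0=np.clip(u0,0,[560-w,420-w])
    im=cv2.resize(c["image"][u0[1]:u0[1]+w,u0[0]:u0[0]+w],None,fx=k,fy=k,interpolation=cv2.INTER_CUBIC)
    for x,y,z,r in circles(s):
        cv2.polylines(im,[np.int32([(pr(c,(x+r*np.cos(a),y+r*np.sin(a),z))-u0+.5)*k for a in np.linspace(0,6.28,90)])],True,(255,255,255),1)
    print(s);cv2.imwrite(fn,im)
E
python3 - <<'E'
from look import *
look("pics/b5.png",lambda s:[(s[0],s[1],s[2]-.009,.017),(.6625,.132,.006,.034)])
E
```

```text
t: 12.7
tool_pos: [0.6607, 0.1322, 0.0174]
orientation: [-0.001, -3.137, 0.001]
force: [0.3, -0.0, -3.2]
opening: 0.0335
t: 12.9
tool_pos: [0.6634, 0.1332, 0.0213]
orientation: [-0.0, 3.14, 0.0]
force: [0.5, 0.2, -2.8]
opening: 0.0339
[0.6634297  0.13321944 0.02128948]
```

View pics/b5.png

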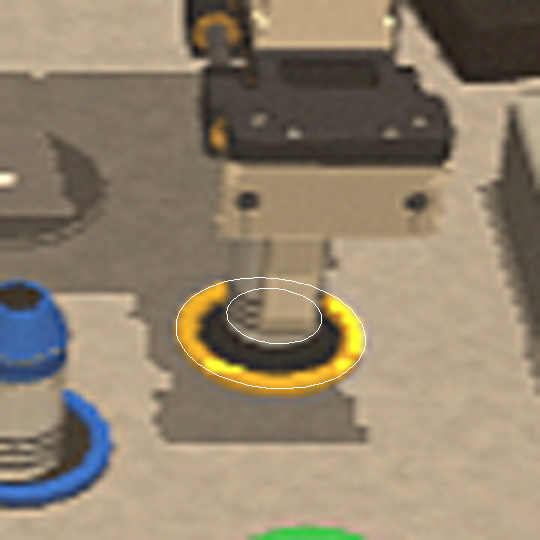

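The ring overlay fits, and the barrel sits about 1 px right of centre, so I'll shift −2 mm in x and set down.

```bash
python3 -m inch '[[[0.2,-0.1,0,0,0,0,1],[0,0,0.3,0,0,0,1],[0,0,0.3,0,0,0,1],[0,0,0.25,0,0,0,1],[0,0,0,0,0,0,1]]]';python3 -m inch '[[[0,0,0.08,0,0,0,1],[0,0,0,0,0,0,1]]]';python3 -m inch '[[[0,0,0.08,0,0,0,1],[0,0,0,0,0,0,1]]]'
```

```text
t: 13.45
tool_pos: [0.6609, 0.1326, 0.0122]
orientation: [-0.001, 3.141, -0.0]
force: [-3.7, 0.1, 4.5]
opening: 0.0338
t: 13.65
tool_pos: [0.661, 0.1326, 0.0121]
orientation: [-0.001, 3.141, -0.0]
force: [-6.6, -1.2, 9.4]
opening: 0.0333
t: 13.85
tool_pos: [0.661, 0.1326, 0.0121]
orientation: [-0.001, 3.141, -0.0]
force: [-9.9, -2.5, 14.9]
opening: 0.0335
```

```bash
python3 -m inch '[[[0,0,-0.15,0,0,0,1],[0,0,0,0,0,0,0.22],[0,0,0,0,0,0,0],[0,0,0,0,0,0,-0.3],[0,0,0,0,0,0,-0.3]]]'; python3 -m inch '[[[0,0,0,0,0,0,-0.3],[0,0,-1,0,0,0,-0.3],[0,0,-3,0,0,0,-0.3],[0,0,-3,0,0,0,-0.3],[0,0,-4,0,0,0,-0.3]]]'; python3 -m inch '[[[0.5,-2,0,0,0,0,-0.3],[1.1,-4.4,0,0,0,0,-0.3],[1.1,-4.4,0,0,0,0,-0.3],[1.1,-4.4,0,0,0,0,-0.3],[1.1,-4.4,0,0,0,0,-0.3]]]'; python3 -m inch '[[[1.1,-4.4,0,0,0,0,-0.3],[1.1,-4.4,0,0,0,0,-0.3],[1.1,-4.4,0,0,0,0,-0.3],[0.5,-2.3,0,0,0,0,-0.3],[0,0,0,0,0,0,-0.3]]]'; python3 -m inch '[[[0,0,0,0,0,0,-0.3],[0,0,0,0,0,0,-0.3],[0,0,0,0,0,0,-0.3]]]'
python3 - <<'E'
from look import *
look("pics/b6.png",lambda s:[(s[0],s[1],0,.017),(s[0],s[1],.06,.01)])
E
```

```text
t: 14.35
tool_pos: [0.6607, 0.1326, 0.0112]
orientation: [0.001, -3.141, 0.0]
force: [-0.3, -0.2, -0.2]
opening: 0.0558
t: 14.85
tool_pos: [0.6596, 0.1324, 0.1215]
orientation: [0.001, -3.139, 0.001]
force: [0.3, -0.2, -0.9]
opening: 0.0606
t: 15.35
tool_pos: [0.6113, -0.0652, 0.1222]
orientation: [-0.001, 3.141, -0.0]
force: [0.3, -0.3, -0.1]
opening: 0.0607
t: 15.85
tool_pos: [0.5729, -0.2222, 0.1221]
orientation: [0.006, 3.141, -0.002]
force: [-0.2, 0.8, -0.6]
opening: 0.0609
t: 16.15
tool_pos: [0.5743, -0.2172, 0.1215]
orientation: [-0.004, 3.141, 0.0]
force: [-0.1, -0.4, 0.8]
opening: 0.0603
[ 0.57432667 -0.21716156  0.12154444]
```

View pics/b6.png

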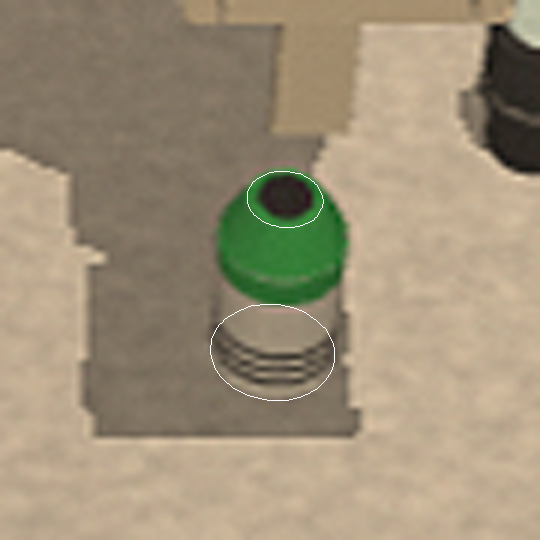

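The overlay coincides to within 1 px, with the lens at (285,197). Grasping green.

```bash
python3 -m inch '[[[-0.1,0.1,1,0,0,0,-0.3],[0,0,3,0,0,0,-0.3],[0,0,3,0,0,0,-0.3],[0,0,3,0,0,0,-0.3],[0,0,1,0,0,0,-0.3]]]' 8; python3 -m inch '[[[0,0,0.3,0,0,0,-0.3],[0,0,0,0,0,0,-0.3],[0,0,0,0,0,0,0.1],[0,0,0,0,0,0,0.2],[0,0,0,0,0,0,0.25]]]' 8; python3 -m inch '[[[0,0,0,0,0,0,0.4],[0,0,0,0,0,0,0.6],[0,0,0,0,0,0,1],[0,0,0,0,0,0,1],[0,0,0,0,0,0,1]]]' 25
```

```text
t: 16.7
tool_pos: [0.5721, -0.2155, 0.0068]
orientation: [0.002, -3.136, -0.004]
force: [-0.0, 0.4, 0.9]
opening: 0.0608
t: 17.2
tool_pos: [0.5758, -0.2179, 0.0098]
orientation: [-0.001, 3.14, -0.001]
force: [-0.1, 0.9, -0.2]
opening: 0.0409
t: 17.7
tool_pos: [0.5756, -0.2174, 0.0094]
orientation: [-0.001, 3.14, -0.0]
force: [-1.1, 3.2, 5.9]
opening: 0.0335
```

```bash
python3 -m inch '[[[0,0,-1,0,0,0,1],[0,0,-2,0,0,0,1],[0,0,-3,0,0,0,1],[0,0,-3,0,0,0,1],[0,0,-2,0,0,0,1]]]'; python3 -m inch '[[[-1,2.4,0,0,0,0,1],[-1.7,4,0,0,0,0,1],[-1.7,4,0,0,0,0,1],[-1.7,4,0,0,0,0,1],[-1.7,4,0,0,0,0,1]]]'; python3 -m inch '[[[-0.8,2,0,0,0,0,1],[0,0,0,0,0,0,1],[0,0,0,0,0,0,1],[0,0,0,0,0,0,1],[0,0,0,0,0,0,1]]]'
```

```text
t: 18.2
tool_pos: [0.5755, -0.218, 0.1211]
orientation: [-0.001, 3.14, -0.002]
force: [0.9, 0.2, -2.7]
opening: 0.0329
t: 18.7
tool_pos: [0.653, -0.0321, 0.1186]
orientation: [0.0, -3.141, 0.0]
force: [1.6, -0.1, -2.0]
opening: 0.0331
t: 19.2
tool_pos: [0.6604, -0.0148, 0.1184]
orientation: [-0.002, -3.141, 0.0]
force: [-0.1, -1.2, -2.7]
opening: 0.0334
```

```bash
python3 -m inch '[[[0,0.1,2,0,0,0,1],[0,0,2.5,0,0,0,1],[0,0,2.5,0,0,0,1],[0,0,2,0,0,0,1],[0,0,0.8,0,0,0,1]]]';python3 -m inch '[[[0,0,0,0,0,0,1],[0,0,0,0,0,0,1]]]'
python3 - <<'E'
from look import *
look("pics/b7.png",lambda s:[(s[0],s[1],s[2]-.009,.017),(.6622,-.0138,.006,.034)])
E
```

```text
t: 19.7
tool_pos: [0.6587, -0.0134, 0.0177]
orientation: [-0.001, -3.137, -0.0]
force: [-0.4, 0.3, -2.2]
opening: 0.0331
t: 19.9
tool_pos: [0.6615, -0.013, 0.0216]
orientation: [0.0, 3.14, -0.0]
force: [-0.2, -0.2, -1.1]
opening: 0.0332
[ 0.66149679 -0.01298989  0.02160384]
```

View pics/b7.png

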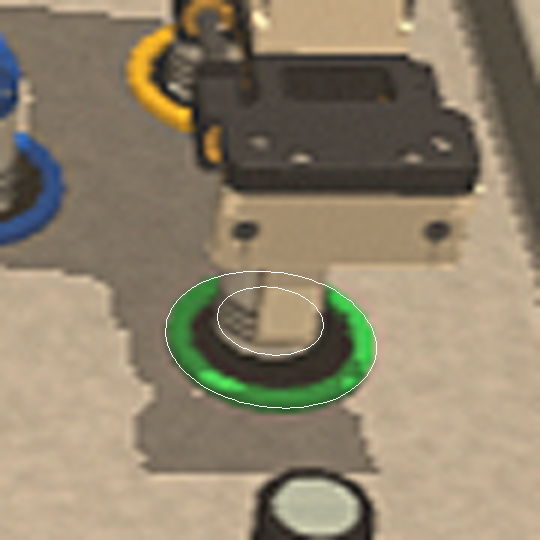

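The barrel is centred in the green ring (271,340) to about 1 px. Setting down.

```bash
python3 -m inch '[[[0,-0.1,0,0,0,0,1],[0,0,0.3,0,0,0,1],[0,0,0.3,0,0,0,1],[0,0,0.25,0,0,0,1],[0,0,0,0,0,0,1]]]';python3 -m inch '[[[0,0,0.08,0,0,0,1],[0,0,0,0,0,0,1]]]'
```

```text
t: 20.45
tool_pos: [0.661, -0.0134, 0.0124]
orientation: [-0.001, 3.141, -0.0]
force: [-2.9, 0.2, 3.1]
opening: 0.0334
t: 20.65
tool_pos: [0.661, -0.0134, 0.0124]
orientation: [-0.001, 3.141, -0.0]
force: [-5.3, -0.2, 8.9]
opening: 0.0335
```

```bash
python3 -m inch '[[[0,0,-0.08,0,0,0,1],[0,0,0,0,0,0,0.22],[0,0,0,0,0,0,0],[0,0,0,0,0,0,-0.3],[0,0,0,0,0,0,-0.3]]]'; python3 -m inch '[[[0,0,0,0,0,0,-0.3],[0,0,-1,0,0,0,-0.3],[0,0,-3,0,0,0,-0.3],[0,0,-3,0,0,0,-0.3],[0,0,-4,0,0,0,-0.3]]]'; python3 -m inch '[[[1.3,-2,0,0,0,0,-0.3],[2.6,-3.5,0,0,0,0,-0.3],[2.6,-3.5,0,0,0,0,-0.3],[2.6,-3.5,0,0,0,0,-0.3],[2.6,-3.5,0,0,0,0,-0.3]]]'; python3 -m inch '[[[2.6,-3.5,0,0,0,0,-0.3],[2.6,-3.5,0,0,0,0,-0.3],[2.6,-3.5,0,0,0,0,-0.3],[2.2,-3.5,0,0,0,0,-0.3],[0,0,0,0,0,0,-0.3]]]'; python3 -m inch '[[[0,0,0,0,0,0,-0.3],[0,0,0,0,0,0,-0.3],[0,0,0,0,0,0,-0.3]]]'
python3 - <<'E'
from look import *
look("pics/b8.png",lambda s:[(s[0],s[1],0,.017),(s[0],s[1],.056,.01)])
E
```

```text
t: 21.15
tool_pos: [0.6608, -0.0134, 0.0118]
orientation: [0.001, -3.142, -0.0]
force: [-0.2, 0.1, 0.1]
opening: 0.0559
t: 21.65
tool_pos: [0.6597, -0.0133, 0.1221]
orientation: [0.001, -3.139, -0.0]
force: [0.4, -0.0, 0.3]
opening: 0.0605
t: 22.15
tool_pos: [0.543, -0.1747, 0.123]
orientation: [-0.001, 3.141, -0.001]
force: [1.0, -1.4, 1.1]
opening: 0.0608
t: 22.65
tool_pos: [0.4416, -0.3176, 0.1231]
orientation: [0.006, 3.141, -0.004]
force: [-0.9, 1.2, -0.9]
opening: 0.0603
t: 22.95
tool_pos: [0.4448, -0.3126, 0.1221]
orientation: [-0.003, 3.141, 0.0]
force: [0.6, 0.1, 0.0]
opening: 0.0603
[ 0.44475808 -0.31255019  0.12212219]
```

View pics/b8.png

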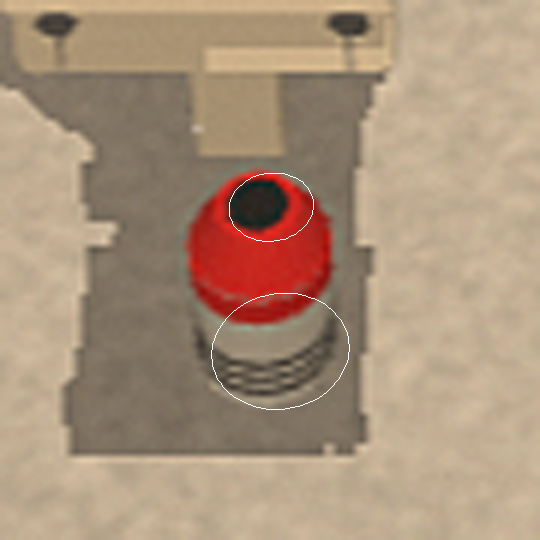

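Red's lens is at (259,204), about 3.3 mm to the −x side of the TCP. I'll correct that and grasp.

```bash
python3 -m inch '[[[0.33,0.1,1,0,0,0,-0.3],[0,0,3,0,0,0,-0.3],[0,0,3,0,0,0,-0.3],[0,0,3,0,0,0,-0.3],[0,0,1,0,0,0,-0.3]]]' 8; python3 -m inch '[[[0,0,0.3,0,0,0,-0.3],[0,0,0,0,0,0,-0.3],[0,0,0,0,0,0,0.1],[0,0,0,0,0,0,0.2],[0,0,0,0,0,0,0.25]]]' 8; python3 -m inch '[[[0,0,0,0,0,0,0.4],[0,0,0,0,0,0,0.6],[0,0,0,0,0,0,1],[0,0,0,0,0,0,1],[0,0,0,0,0,0,1]]]' 25
```

```text
t: 23.5
tool_pos: [0.4384, -0.3099, 0.0077]
orientation: [0.002, -3.137, -0.007]
force: [-0.8, 0.8, -1.1]
opening: 0.0605
t: 24.0
tool_pos: [0.4414, -0.3132, 0.0102]
orientation: [-0.001, 3.14, -0.002]
force: [0.3, 0.3, 0.4]
opening: 0.0409
t: 24.5
tool_pos: [0.4411, -0.3127, 0.0097]
orientation: [-0.001, 3.141, -0.0]
force: [-1.2, 2.4, 5.9]
opening: 0.0332
```

```bash
python3 -m inch '[[[0,0,-1,0,0,0,1],[0,0,-2,0,0,0,1],[0,0,-3,0,0,0,1],[0,0,-3,0,0,0,1],[0,0,-2,0,0,0,1]]]'; python3 -m inch '[[[-0.2,2,0,0,0,0,1],[-0.2,4,0,0,0,0,1],[-0.2,4,0,0,0,0,1],[-0.2,4,0,0,0,0,1],[-0.2,4,0,0,0,0,1]]]'; python3 -m inch '[[[-0.3,4,0,0,0,0,1],[-0.3,4,0,0,0,0,1],[-0.2,3.9,0,0,0,0,1],[0,0,0,0,0,0,1],[0,0,0,0,0,0,1]]]';  python3 -m inch '[[[0,0,0,0,0,0,1],[0,0,0,0,0,0,1]]]'
```

```text
t: 25.0
tool_pos: [0.4412, -0.3131, 0.1217]
orientation: [-0.001, 3.14, -0.002]
force: [0.2, 0.4, -1.4]
opening: 0.0328
t: 25.5
tool_pos: [0.4502, -0.1312, 0.1193]
orientation: [-0.0, 3.141, -0.0]
force: [0.4, 0.6, -1.3]
opening: 0.0332
t: 26.0
tool_pos: [0.4584, -0.013, 0.1192]
orientation: [-0.005, 3.141, -0.001]
force: [-0.2, -0.5, -2.1]
opening: 0.0334
t: 26.2
tool_pos: [0.4585, -0.0147, 0.119]
orientation: [-0.002, -3.141, 0.0]
force: [-0.7, -0.1, -1.5]
opening: 0.0332
```

```bash
python3 -m inch '[[[0,0.1,2,0,0,0,1],[0,0,2.5,0,0,0,1],[0,0,2.5,0,0,0,1],[0,0,2,0,0,0,1],[0,0,0.8,0,0,0,1]]]';python3 -m inch '[[[0,0,0,0,0,0,1],[0,0,0,0,0,0,1]]]'
python3 - <<'E'
from look import *
look("pics/b9.png",lambda s:[(s[0],s[1],s[2]-.0095,.017),(.4593,-.0138,.006,.034)])
E
```

```text
t: 26.7
tool_pos: [0.4568, -0.0134, 0.0188]
orientation: [-0.002, -3.138, -0.001]
force: [-0.4, 0.4, -1.2]
opening: 0.0333
t: 26.9
tool_pos: [0.4592, -0.0131, 0.0218]
orientation: [0.0, 3.141, -0.0]
force: [0.7, -0.6, -1.6]
opening: 0.0335
[ 0.45916973 -0.01306951  0.02180028]
```

View pics/b9.png

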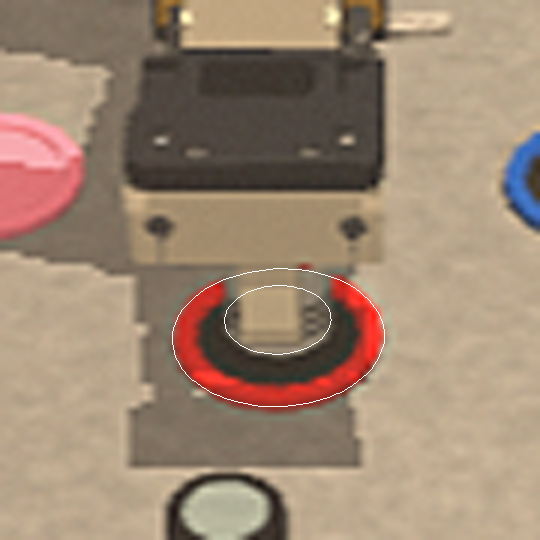

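The barrel is centred in the red ring (278,338). Setting down.

```bash
python3 -m inch '[[[0,-0.1,0,0,0,0,1],[0,0,0.3,0,0,0,1],[0,0,0.3,0,0,0,1],[0,0,0.22,0,0,0,1],[0,0,0,0,0,0,1]]]';python3 -m inch '[[[0,0,0.07,0,0,0,1],[0,0,0,0,0,0,1]]]'
```

```text
t: 27.45
tool_pos: [0.4585, -0.0135, 0.0127]
orientation: [0.001, -3.141, 0.0]
force: [0.7, -0.7, -0.3]
opening: 0.0332
t: 27.65
tool_pos: [0.4586, -0.0135, 0.0127]
orientation: [0.001, -3.141, 0.0]
force: [-5.1, 1.0, 8.2]
opening: 0.0333
```

Red is seated. Now I'll release, lift, retreat over the pink-disc side at height and check both views.

```bash
python3 -m inch '[[[0,0,-0.07,0,0,0,1],[0,0,0,0,0,0,0.22],[0,0,0,0,0,0,0],[0,0,0,0,0,0,-0.3],[0,0,0,0,0,0,-0.3]]]'; python3 -m inch '[[[0,0,0,0,0,0,-0.3],[0,0,-1,0,0,0,-0.3],[0,0,-3,0,0,0,-0.3],[0,0,-4,0,0,0,-0.3],[0,0,-4,0,0,0,-0.3]]]'; python3 -m inch '[[[1,3,-2,0,0,0,-0.3],[1,4,-2,0,0,0,-0.3],[1,4,-2,0,0,0,-0.3],[1,4,0,0,0,0,-0.3],[1,4,0,0,0,0,-0.3]]]'; python3 -m inch '[[[1,4,0,0,0,0,-0.3],[1,4,0,0,0,0,-0.3],[0,4,0,0,0,0,-0.3],[0,4,0,0,0,0,-0.3],[0,4,0,0,0,0,-0.3]]]'; python3 -m inch '[[[0,4,0,0,0,0,-0.3],[0,4,0,0,0,0,-0.3],[0,4,0,0,0,0,-0.3],[0,0,0,0,0,0,-0.3],[0,0,0,0,0,0,-0.3]]]'
python3 - <<'E'
from look import *
D=dict(red=(.4593,-.0138),green=(.6622,-.0138),blue=(.5675,.068),yellow=(.6625,.132))
S=robot.read_camera("side");T=robot.read_camera("top");a=[]
for n,(x,y) in D.items():
    u=pr(S,(x,y,.03)).astype(int); u0=u-33
    im=cv2.resize(S["image"][u0[1]:u0[1]+66,u0[0]:u0[0]+66],(396,396),interpolation=cv2.INTER_CUBIC)
    for z,r in((.006,.034),(.003,.017),(.003+H[n],.01)):
        cv2.polylines(im,[np.int32([(pr(S,(x+r*np.cos(t),y+r*np.sin(t),z))-u0+.5)*6 for t in np.linspace(0,6.28,60)])],True,(255,255,255),1)
    a.append(cv2.resize(im,(296,296)))
cv2.imwrite("pics/f1.png",np.vstack([np.hstack(a[:2]),np.hstack(a[2:])]))
cv2.imwrite("pics/f2.png",T["image"])
E
```

```text
t: 28.15
tool_pos: [0.4586, -0.0135, 0.0127]
orientation: [-0.001, 3.142, -0.0]
force: [-1.1, 1.0, -0.6]
opening: 0.0557
t: 28.65
tool_pos: [0.4579, -0.0134, 0.1344]
orientation: [0.001, -3.141, -0.0]
force: [1.4, -0.0, 0.2]
opening: 0.0604
t: 29.15
tool_pos: [0.4085, 0.1781, 0.1949]
orientation: [-0.0, 3.138, 0.001]
force: [0.3, 0.1, 0.8]
opening: 0.0603
t: 29.65
tool_pos: [0.388, 0.3783, 0.1937]
orientation: [-0.001, 3.141, 0.001]
force: [1.1, -0.4, -0.6]
opening: 0.0602
t: 30.15
tool_pos: [0.3878, 0.4968, 0.1926]
orientation: [0.003, -3.141, 0.001]
force: [0.3, -0.0, -0.5]
opening: 0.0605
```

View pics/f1.png

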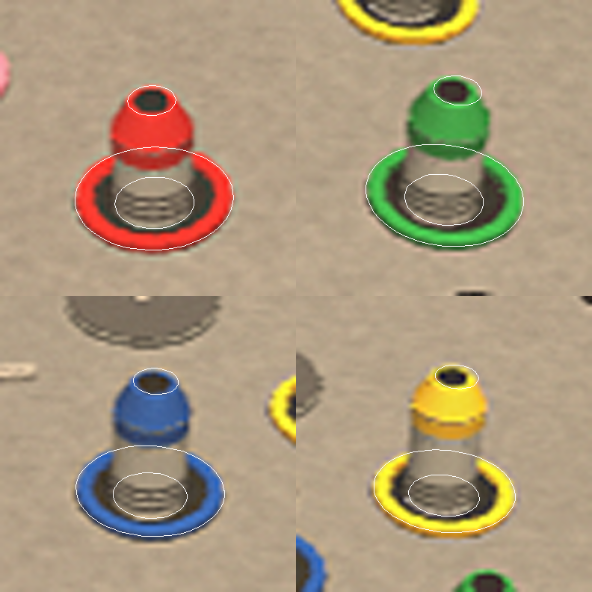

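View pics/f2.png

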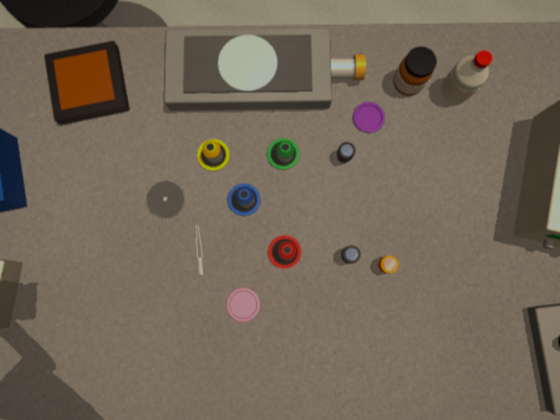

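All four stand upright and centred in their own dishes to about 2 mm. Their lenses match the predicted circles, and in the top view they are at (287,250), (286,150), (243,197) and (212,151). The eyepieces are still at (346,152) and (351,254), and the arm is clear. Handing in.

```bash
python3 -c "
from plant import robot
print(robot.close_job())"
```

```text
the job is handed in; nothing more can be done
None
```

All four objectives are in the dishes of their own colours, and I handed the job in at about 30 s of the 112 s allowed. I gripped each one by its barrel, set it down until the wrist force showed it touching the dish floor, then released it and lifted clear.

**Last checks:** In the final side and top pictures, each objective stands upright, nose up, within about 2 mm of its dish centre. The height was judged only from the floor contact and the lens positions in the pictures. Both eyepieces are at the same pixels as at the start. The pink, purple and orange look-alikes were not touched, and the arm ended well clear of everything.

**Disagreement:** The two cameras differed by about 6–7 mm in y. The side view matched the gripper's measured position, so I corrected the top view's y by −6 mm. The highest force seen was about 18 N at the wrist, from pressing slightly past contact with the yellow objective; I backed off before releasing it.

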